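# Fit the loose handle on the cheese press and press the mould

### The job

Get the aluminium cheese press working: first push the carriage with the round mould all the way into the press. Then turn the loose two-armed handle on top until its square hole drops fully down over the square of the spindle, and after that swing the handle clockwise (seen from above) until the pressing plate is down at its stop. Leave the jar, the salt cellar and the spatula where they are.

Things in the scene. Friction and masses are not known exactly. Their poses are not given: they have to be found in the camera images.
- press: Silver aluminium bench press, fixed. Origin: centre of its bed's underside, on the vertical spindle axis. Bed 240 (x) x 220 (y) x 30 mm high. Posts 22 mm thick at local y = +-90 mm carry a crossbeam 50 (x) x 220 (y) mm, underside 150, top 176 mm above the counter (nuts on its ends to 184 mm). The carriage comes out at the open front, local -x.
- carriage (a joint): Slide of the flat steel carriage with the white round mould (106 mm diameter) along the bed: 0 = fully in at its stop, mould under the plate; grows to 0.07 m as it comes out towards press -x. Starts 40 to 68 mm out. Stays where left; about 3 N moves it.
- carriage_lip (a point): Middle of the upper edge of the outer face of the carriage's upright front lip (steel plate 120 mm wide, 12 mm thick, rising 55 mm from the bed; upper edge 85 mm above the counter). The face looks to press -x; push it towards press +x. Axes parallel to the press's. Fully in, it is 106 mm from the spindle axis.
- spindle (a joint): Rotation of the vertical spindle, in rad, growing clockwise seen from above: starts between 0 and 0.4; at 1.7 it meets its stop with the pressing plate down on the mould. About 0.3 N m turns it; it stays where it is left. A thread lowers the plate 4 mm per rad.
- spindle_shoulder (a point): Point on the spindle axis at the top of its square, 218 mm above the counter. From below: round collar 48 mm diameter at 176 to 200 mm height, square 28 x 28 mm at 200 to 218 mm, round stud 28 mm diameter at 218 to 244 mm. x, y axes are normal to the square's faces and turn with it; at spindle joint 0 parallel to the press's.
- handle: Loose handle, 0.28 to 0.46 kg, 190 mm long. Origin: centre of its hub's underside, on the bore axis; z up. Hub 56 x 56 x 20 mm high, 30 mm square bore, sides along local x, y. It starts with the bore round the stud, out of line with the square, resting on the square's top (underside 218 mm up), turning freely. In line with the square (every quarter turn) it drops 18 mm onto the collar by itself.
- handle_arm (a point): Point on the centre line of one of the handle's two equal arms (along handle +x and -x), 75 mm from the bore axis and 10 mm above the hub's underside: middle of a wooden grip, 22 mm diameter, 55 to 95 mm from the axis. Between grip and hub a steel bar of 16 mm. Seated (underside 200 mm above the counter), the handle turns the spindle.
- jar: Clear glass jar with steel screw lid, 80 mm diameter, 120 mm high, standing beyond the back (local +x) end of the press; origin: centre of its underside. Bystander.
- cellar: White ceramic lidded salt cellar, 94 mm diameter, 78 mm high, beyond the back (local +x) end of the press; origin: centre of its underside. Bystander.
- spatula: Yellow silicone spatula, 240 mm long, lying on the counter at the press's local -y side; origin under its middle. Bystander.
There are look-alikes about, which are no part of the job. Of the things shaped like the handle, the dark steel one is meant.

How it is judged:
On the way, in this order (a step that is already met when the one before it is completed fails the run):
1. the carriage is pushed fully in (within 5 mm) (value of joint carriage below 0.005 m), for 0.2 s.
2. with the carriage in, the handle has dropped over the square onto the collar (value of joint carriage below 0.005 m and z of handle in the frame of press between 0.194 and 0.205 m and horizontal distance between handle and spindle_shoulder below 0.005 m and angle between handle's own z axis and vertical below 0.1 rad), for 0.2 s.
3. the handle, still seated, has turned the spindle clockwise to its stop (within 0.1 rad) (all of step 2 and value of joint spindle above 1.6 rad), for 0.2 s.
At the end, for the whole second after the job is handed in: Carriage within 5 mm of fully in; handle level (0.1 rad), on the spindle axis within 5 mm, its underside within 5 mm above the collar; spindle past 1.6 rad (stop at 1.7); handle at rest (all of step 3 and linear speed of handle below 0.02 m/s and angular speed of handle below 0.2 rad/s); the robot touches nothing.
It fails at once if the jar is shifted by more than 30 mm or tipped over (distance of jar from where it was at the start of the episode above 0.03 m or angle between jar's own z axis and vertical above 0.5 rad).
It fails at once if the salt cellar is shifted by more than 30 mm or tipped over (distance of cellar from where it was at the start of the episode above 0.03 m or angle between cellar's own z axis and vertical above 0.5 rad).
It fails at once if the spatula is shifted by more than 30 mm (distance of spatula from where it was at the start of the episode above 0.03 m).
It also fails if it takes over 69 s, if anything falls off the work surface, if the arm or the gripper's body presses on something with over 40 N, if the wrist force passes 120 N, or if a joint passes its speed limit or range.

### The arm

A 7-joint arm with a two-finger parallel gripper is mounted at the origin on the work surface. World frame = base frame: x ahead of the robot, y to its left, z up, the work surface at z = 0. Lengths are in m, angles in rad, forces in N, time in s.
With the tool pointing down it reaches from about 0.35 to 0.9 m from the base axis. Payload 8.1 kg.
Tool frame: the origin (TCP) lies on the centre line of the jaws, within the pads' length; the fingertips stand 25 mm ahead of it and the grasp point (between the pads) lies 6 mm ahead of it; z points along the fingers, y is the line along which they close (so a half turn about z gives the same grasp; the last joint's range is limited). The gripper opens to 85 mm and grips with 20 to 120 N. Pads are 22 mm wide; open, the fingers measure 114 mm over their backs; the gripper's body (76 mm by 85 mm) begins 54 mm behind the grasp point. The pads swing forward as they close: fully open they stand 13 mm farther back than shut.
Start: joints at [-1.297, 0.434, 0.025, 1.573, -0.012, 1.134, -0.075], TCP at [0.23, 0.581, 0.223] pointing down, gripper open.
Joint ranges: [-2.62, 2.62], [-0.44, 2.09], [-1.27, 1.32], [0.08, 2.57], [-1.32, 4.46], [0.12, 2], [-2.74, 2.74]. Speed limits (rad/s): [2.22, 2.22, 3.01, 3.01, 3.14, 3.14, 3.14].

### API

Orientations are given as [roll, pitch, yaw] about the fixed x, y, z axes, in that order (R = Rz(yaw) Ry(pitch) Rx(roll)).
In Python, from cell import robot gives the robot as it stands.
- The arm moves only by the tool send_rows, never from a script. Its argument "plan" is a list that holds one entry, the list of rows, each a list of 7 numbers: the shift along the tool's x, y, z each as a share of 80 mm, from -1 to 1, then the turn, a rotation vector about the tool's x, y, z each as a share of 360 degrees, from -1 to 1, then the opening, from -1 (shut) to 1 (fully open). A call has 1 to 5 rows; each row shifts and turns the commanded pose from where the row before left it, along the tool's axes as they then stand; what a row does not reach is not made up. A row lasts 1/8 s, in which the tool goes at most 62.5 mm and 10.7 degrees, less where a joint would pass 70% of its speed; a pose out of reach is approached as far as the arm can. A call with a number of a shift or a turn outside -1 to 1 is refused whole. A call with a gripper value outside its range is refused whole. The fingers move at their own pace and stop on an object; "force" is the grip in N (left out, the last holds). Time passes only in rows, so rows that do not move let the fingers close. It gives the time, the measured TCP pose, the force, the opening and the grip force at its end, in the units of the state.
- robot.read_state(): the state, without advancing time (a new reading comes with each control period).
- robot.snapshot(name): name is "scene" or "top" or "wrist"; returns a dict with "frame" (480x640x3 uint8, red, green, blue), "camera_matrix" (3x3 intrinsics, pixels), "k1" (the pictures are not rectified: a ray, as slopes to the right and down, at radius r is drawn at 1 + k1 r^2 times it, then the intrinsics apply), "eye" and "orientation" of the camera in the world. Camera axes: x right, y down, z forward; pixel columns grow to the right and rows downward; lengths in m; the calibration is good to about 2 mm. A picture is of the moment at which its call begins. There is no depth.
- robot.sign_off(): hands the job in; it is judged then, once.
Trained networks look in a picture, given as the dict that the camera call returned (one of the last four; its "shot" number tells which), for a name from the list of things; names that differ only in an ending like _2 or _b are one class to them, and where a whole thing is asked for, a point or a joint stands for the part that bears it (a point fixed in the world has none). Each returns a list of dicts, best first, with "score" (0 to 1); they miss things now and then, are a little off and sometimes report something else, mostly with a low value. They report only what shows in the picture. A call takes as long as a camera call. They do not tell look-alikes from the thing itself.
- robot.recognise(picture, label): "location" ([x, y, z] in m, in world coordinates, good to about 4 mm: the middle of the surface that is visible of it).
- robot.silhouettes(picture, label): "pixels" (480x640 bool, what is visible of it).
The state is a dict: "clock": time; "qpos": joint angles; "joint_velocities": joint speeds; "tau": joint torques, N m; "eef_pos": TCP position; "ee_rot": TCP orientation; "force": force on the tool from outside, world axes, zero at the start; "torque": the same for the moment, N m; "finger_gap": finger opening in m; "gripper_force": force on a finger pad.
Only numpy, scipy, OpenCV 4.12 (cv2) and the standard library are available. Lean on these libraries where they do the work, as an engineer would, in place of code of your own. Each camera call takes 0.05 s, during which the arm holds its last target. There are 200 camera calls.

## Working session

There is one attempt and no reset: what is moved stays moved. The work goes in short steps, Python scripts to look and compute and a tool call to move; the robot and the scene stay as the last step left them, time stands still between calls to the robot, and variables do not carry over. Pictures are saved under pics/ and viewed, at most 10 in all, crops included, and the job is handed in when it is done.

Besides the shell and the picture viewer there is one more tool, called as name(argument=value, ...), one argument or row to a line, values as JSON. send_rows: Moves the arm, as the interface text tells. Its arguments: {"type":"object","properties":{"plan":{"type":"array"},"force":{"type":"number"}},"required":["plan"]}

```bash
mkdir -p pics; cat > h.py <<'E'
import numpy as np, cv2
from cell import robot
def save(p,n): cv2.imwrite(f'pics/{n}.png',p['frame'][:,:,::-1])
def proj(p,X):
    X=np.atleast_2d(X); R=np.array(p['orientation']); 
    if R.shape!=(3,3):
        from scipy.spatial.transform import Rotation as Ro
        R=Ro.from_euler('xyz',R).as_matrix() if R.size==3 else Ro.from_quat(R).as_matrix()
    c=(X-np.array(p['eye']))@R; s=c[:,:2]/c[:,2:]; r2=(s**2).sum(1,keepdims=True)
    s=s*(1+p['k1']*r2); K=np.array(p['camera_matrix']); return s@K[:2,:2].T+K[:2,2]
def ray(p,uv,z):
    uv=np.atleast_2d(uv).astype(float); K=np.array(p['camera_matrix']); d=(uv-K[:2,2])/np.array([K[0,0],K[1,1]]); s=d.copy()
    for _ in range(20): s=d/(1+p['k1']*(s**2).sum(1,keepdims=True))
    R=np.array(p['orientation'])
    if R.shape!=(3,3):
        from scipy.spatial.transform import Rotation as Ro
        R=Ro.from_euler('xyz',R).as_matrix() if R.size==3 else Ro.from_quat(R).as_matrix()
    w=np.c_[s,np.ones(len(s))]@R.T; e=np.array(p['eye']); return e+w*((z-e[2])/w[:,2:])
E
python3 - <<'E'
from h import *
np.set_printoptions(precision=4,suppress=True)
print(robot.read_state())
ims=[]
for n in ['scene','top']:
    p=robot.snapshot(n); save(p,n+'0'); print(n,p['eye'],p['orientation'],p['camera_matrix'],p['k1'])
    for l in ['press','carriage','carriage_lip','handle','handle_arm','spindle','spindle_shoulder','jar','cellar','spatula']:
        try: print(l,[(np.array(d['location']).round(3).tolist(),round(d['score'],2),proj(p,d['location']).round(0).tolist()) for d in robot.recognise(p,l)])
        except Exception as e: print(l,e)
E
```

```text
{'clock': 0.0, 'qpos': array([-1.2966,  0.4352,  0.025 ,  1.5741, -0.0116,  1.134 , -0.0751]), 'joint_velocities': array([ 0.0011, -0.0015,  0.0001,  0.0011,  0.002 , -0.0009,  0.0021]), 'tau': array([  0.0006, -67.0441,   1.0261, -31.6231,   0.0157,   0.0119,
        -0.    ]), 'eef_pos': array([0.2298, 0.5806, 0.2224]), 'ee_rot': array([-3.14  ,  0.0001,  2.7647]), 'force': array([-1.567 , -1.203 ,  0.0481]), 'torque': array([-0.0453,  0.0049,  0.0635]), 'gripper_force': 0.0, 'finger_gap': 0.08509304036483391}
scene [1.1223 0.4761 0.7497] [-2.2966 -0.007   2.3293] [[485.9844   0.     324.4923]
 [  0.     485.9844 238.9239]
 [  0.       0.       1.    ]] -0.004616357700477605
press [([0.554, 0.092, 0.035], 0.8, [[378.0, 281.0]])]
carriage [([0.546, -0.013, 0.038], 0.76, [[342.0, 253.0]]), ([0.637, 0.275, 0.096], 0.51, [[436.0, 339.0]])]
carriage_lip [([0.539, -0.008, 0.039], 0.71, [[346.0, 253.0]])]
handle [([0.537, 0.085, 0.235], 0.97, [[389.0, 197.0]]), ([0.802, 0.171, 0.022], 0.85, [[321.0, 388.0]])]
handle_arm [([0.809, 0.171, 0.017], 0.85, [[318.0, 393.0]]), ([0.562, -0.224, 0.
[... 822 characters left out ...]
18, -0.036, 0.066], 0.56, [[377.0, 310.0]])]
handle [([0.562, -0.231, 0.021], 0.83, [[472.0, 286.0]]), ([0.523, 0.073, 0.24], 0.72, [[318.0, 310.0]]), ([0.52, 0.073, 0.243], 0.31, [[318.0, 313.0]])]
handle_arm [([0.557, -0.225, 0.023], 0.97, [[469.0, 288.0]]), ([0.795, 0.173, 0.022], 0.72, [[271.0, 177.0]]), ([0.523, 0.077, 0.235], 0.68, [[316.0, 311.0]])]
spindle [([0.521, 0.072, 0.244], 0.54, [[319.0, 312.0]])]
spindle_shoulder [([0.525, 0.077, 0.243], 0.78, [[315.0, 310.0]])]
jar [([0.616, 0.26, 0.12], 0.63, [[218.0, 260.0]])]
cellar [([0.456, 0.289, 0.058], 0.68, [[209.0, 346.0]]), ([0.522, 0.072, 0.241], 0.49, [[319.0, 311.0]])]
spatula [([0.708, -0.018, 0.006], 0.95, [[363.0, 218.0]])]
```

View pics/top0.png

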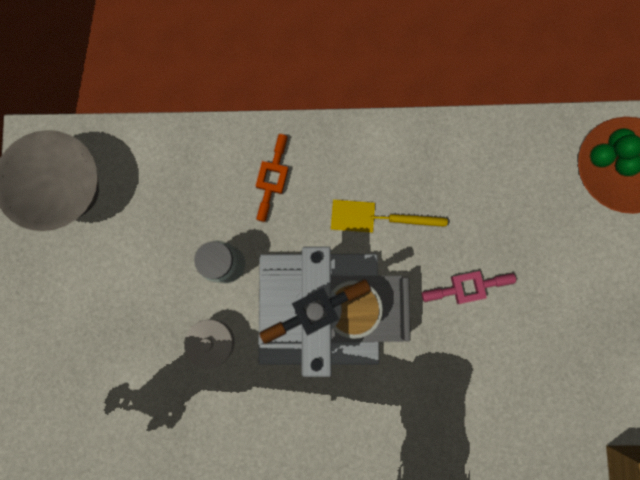

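View pics/scene0.png

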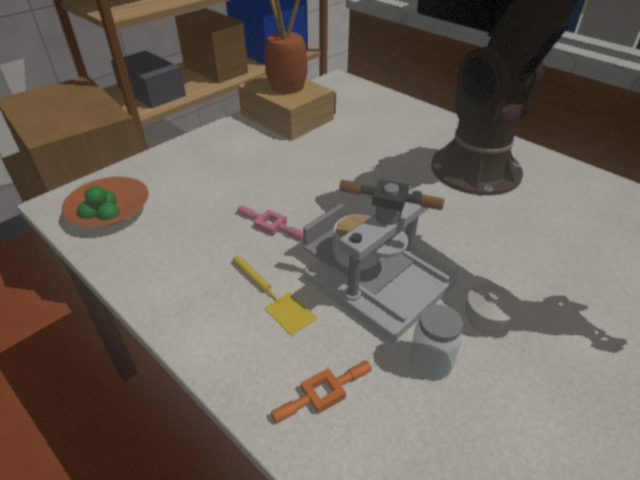

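Candidates for the handle: dark steel one on the spindle (top 316,311), orange one on the counter (272,178), pink one (470,287). The dark one on the stud fits the description. I'll confirm it in a crop.

```bash
python3 - <<'E'
from h import *
p=robot.snapshot('top')
c=p['frame'][240:390,240:440,::-1]
cv2.imwrite('pics/crop.png',cv2.resize(c,None,fx=4,fy=4,interpolation=cv2.INTER_CUBIC))
print(ray(p,[[317,257],[317,364]],.18),ray(p,[[262,333],[370,285]],.228),ray(p,[316,311],.244))
m=robot.silhouettes(p,'handle')
for d in m:
    ys,xs=np.nonzero(d['pixels']);print(d['score'],xs.mean(),ys.mean(),len(xs))
E
```

```text
[[0.61240283 0.07496456 0.18      ]
 [0.43360589 0.07782635 0.18      ]] [[ 0.4892277   0.16269164  0.228     ]
 [ 0.56184978 -0.01023414  0.228     ]] [[0.52260731 0.07614061 0.244     ]]
0.95 468.8423076923077 287.4576923076923 1300
0.85 315.53188097768333 311.356004250797 1882
0.68 271.6669603524229 176.57356828193832 1135
```

View pics/crop.png

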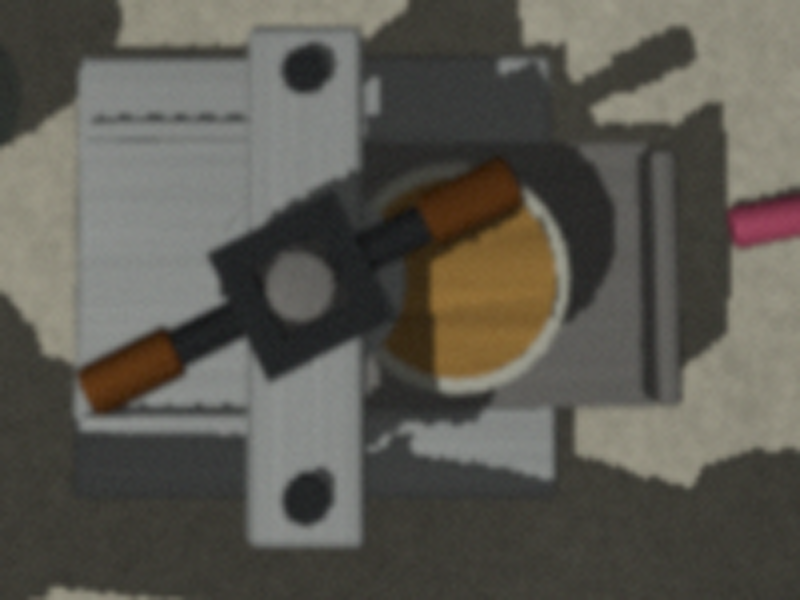

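The crop confirms it: dark steel hub with wooden grips around the grey stud at crop (300,287), top (315,312). The carriage lip is at crop (680,150–400). The front faces world −y. Next I rise, align the yaw and close the fingers.

send_rows(
  plan=[
    [[0,0,-0.55,0,0,-0.02,-1],[0,0,-0.55,0,0,-0.02,-1],[0,0,-0.55,0,0,-0.02,-1],[-0.25,-0.7,0,0,0,0,-1],[-0.25,-0.7,0,0,0,0,-1]],
  ],
)

```text
clock: 1.82
eef_pos: [0.2705, 0.4682, 0.3555]
ee_rot: [3.141, 0.001, -3.141]
force: [0.5, -0.3, -0.1]
finger_gap: -0.0002
gripper_force: 0.0
```

```bash
python3 - <<'E'
from h import *
np.set_printoptions(precision=4,suppress=True)
s=robot.read_state();print(s['clock'],s['eef_pos'],s['ee_rot'],s['finger_gap'])
p=robot.snapshot('top')
print('lip outer edge top z.085',ray(p,[[410,278],[409,340]],.085))
print('bed left edge z.03',ray(p,[[260,255],[259,362]],.03), 'bed right',ray(p,[[378,254],[378,360]],.03))
print('stud',ray(p,[315,311.75],.244),'beam edges',ray(p,[[302,247],[302,376],[330,247],[330,376]],.176))
E
```

```text
1.825 [0.2705 0.4682 0.3555] [ 3.1406  0.0006 -3.1405] -0.00019497591309990895
lip outer edge top z.085 [[ 0.5774 -0.0978  0.085 ]
 [ 0.4623 -0.0914  0.085 ]]
bed left edge z.03 [[0.6316 0.1946 0.03  ]
 [0.4194 0.197  0.03  ]] bed right [[ 0.6291 -0.0444  0.03  ]
 [ 0.4197 -0.0378  0.03  ]]
stud [[0.5215 0.0777 0.244 ]] beam edges [[0.6305 0.1007 0.176 ]
 [0.4139 0.1033 0.176 ]
 [0.6296 0.0524 0.176 ]
 [0.4132 0.0566 0.176 ]]
```

send_rows(
  plan=[
    [[-0.23,-0.72,0,0,0,0,-1],[-0.23,-0.72,0,0,0,0,-1],[-0.23,-0.72,0,0,0,0,-1],[-0.23,-0.72,0,0,0,0,-1],[-0.23,-0.72,0,0,0,0,-1]],
  ],
)

```text
clock: 2.5
eef_pos: [0.3624, 0.1792, 0.3555]
ee_rot: [3.141, 0.001, -3.142]
force: [1.2, 0.1, -0.6]
finger_gap: -0.0002
gripper_force: 0.0
```

send_rows(
  plan=[
    [[-0.23,-0.72,0,0,0,0,-1],[-0.23,-0.72,0,0,0,0,-1],[-0.23,-0.72,0,0,0,0,-1],[-0.23,-0.72,0,0,0,0,-1],[-0.23,-0.72,0,0,0,0,-1]],
  ],
)

```text
clock: 3.12
eef_pos: [0.4544, -0.1086, 0.3556]
ee_rot: [3.141, 0.001, -3.141]
force: [1.2, 1.0, -0.7]
finger_gap: 0.0
gripper_force: 0.0
```

send_rows(
  plan=[
    [[-0.23,-0.72,0,0,0,0,-1],[0,0,0.7,0,0,0,-1],[0,0,0.7,0,0,0,-1],[0,0,0.7,0,0,0,-1],[0,0,0.7,0,0,0,-1]],
  ],
)

```text
clock: 3.75
eef_pos: [0.4727, -0.1643, 0.1298]
ee_rot: [-3.141, 0.001, -3.141]
force: [1.8, -0.2, -0.0]
finger_gap: -0.0003
gripper_force: 0.0
```

send_rows(
  plan=[
    [[0,0,0.65,0,0,0,-1],[0,0,0,-0.028,0,0,-1],[0,0,0,-0.028,0,0,-1],[0,0.293,0.107,0,0,0,-1],[0,0.176,0.064,0,0,0,-1]],
  ],
)

```text
clock: 4.38
eef_pos: [0.4719, -0.1246, 0.0781]
ee_rot: [2.803, -0.003, 3.14]
force: [0.2, 0.3, -0.1]
finger_gap: -0.0003
gripper_force: 0.0
```

send_rows(
  plan=[
    [[0,0.14,0.051,0,0,0,-1],[0,0.14,0.051,0,0,0,-1],[0,0.14,0.051,0,0,0,-1],[0,0.14,0.051,0,0,0,-1],[0,0.14,0.051,0,0,0,-1]],
  ],
)

```text
clock: 5.0
eef_pos: [0.4727, -0.0646, 0.0781]
ee_rot: [2.804, -0.001, 3.141]
force: [0.2, -2.7, 6.2]
finger_gap: -0.0004
gripper_force: 3.5
```

send_rows(
  plan=[
    [[0,0.06,0.022,0,0,0,-1],[0,0.06,0.022,0,0,0,-1],[0,0.03,0.011,0,0,0,-1]],
  ],
)

```text
clock: 5.38
eef_pos: [0.4729, -0.0517, 0.078]
ee_rot: [2.803, -0.001, 3.141]
force: [-0.1, -2.9, 6.8]
finger_gap: -0.0004
gripper_force: 3.7
```

send_rows(
  plan=[
    [[0,0.03,0.011,0,0,0,-1],[0,0.03,0.011,0,0,0,-1],[0,0.03,0.011,0,0,0,-1]],
  ],
)

```text
clock: 5.75
eef_pos: [0.4729, -0.0443, 0.078]
ee_rot: [2.803, -0.0, 3.141]
force: [-0.2, -2.6, 6.8]
finger_gap: -0.0001
gripper_force: 4.0
```

```bash
python3 - <<'E'
from h import *
p=robot.snapshot('scene');
c=p['frame'][130:330,270:530,::-1]
cv2.imwrite('pics/s1.png',cv2.resize(c,None,fx=3,fy=3,interpolation=cv2.INTER_CUBIC))
E
```

```text
(no output)
```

View pics/s1.png

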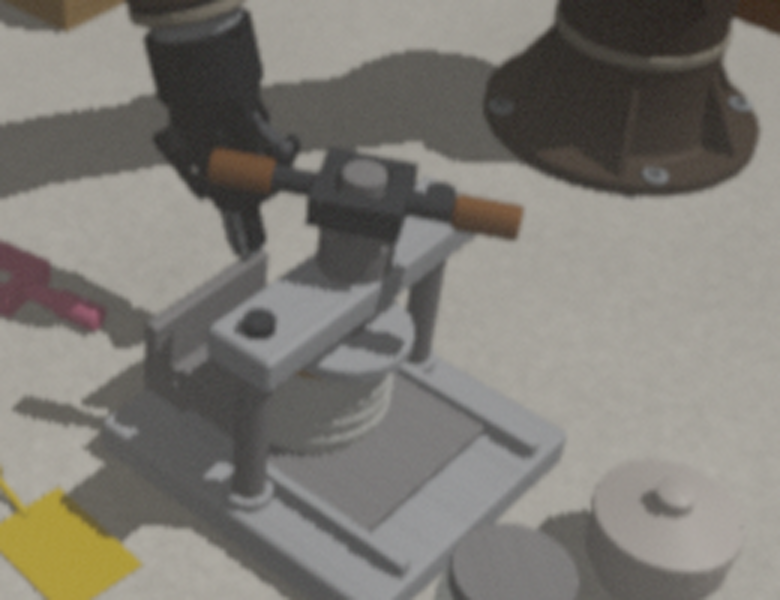

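The picture shows the fingertip at about crop (245,250), next to the near end of the lip's upper edge (265,255). I'll check by projection whether it is in front of the lip or on top of it.

```bash
python3 - <<'E'
from h import *
from scipy.spatial.transform import Rotation as Ro
s=robot.read_state();R=Ro.from_euler('xyz',s['ee_rot']).as_matrix();t=s['eef_pos']
tip=t+R[:,2]*.025;print('tip',tip,R.round(2).tolist())
p=robot.snapshot('scene'); f=lambda X:((proj(p,X)-[270,130])*3).round().tolist()
print('tip',f(tip),'tcp',f(t))
for y in (-.028,-.04,-.05): print(y,f([[.462,y,.085],[.582,y,.085],[.462,y+.012,.085],[.582,y+.012,.085]]))
q=robot.snapshot('top'); c=q['frame'][240:390,300:500,::-1]
cv2.imwrite('pics/t1.png',cv2.resize(c,None,fx=4,fy=4,interpolation=cv2.INTER_CUBIC))
print('tip top',(proj(q,tip)-[300,240])*4, 'lip in',(proj(q,[[.462,-.028,.085],[.582,-.028,.085]])-[300,240])*4)
E
```

```text
tip [ 0.47292745 -0.03558934  0.05446157] [[-1.0, 0.0, -0.0], [0.0, 0.94, 0.33], [0.0, 0.33, -0.94]]
tip [[259.0, 292.0]] tcp [[252.0, 262.0]]
-0.028 [[279.0, 257.0], [165.0, 337.0], [291.0, 264.0], [178.0, 345.0]]
-0.04 [[266.0, 250.0], [152.0, 329.0], [279.0, 257.0], [165.0, 337.0]]
-0.05 [[256.0, 244.0], [142.0, 322.0], [268.0, 251.0], [154.0, 330.0]]
tip top [[308.81977829 373.7557878 ]] lip in [[299.54825715 402.58545439]
 [291.81533606 144.95337635]]
```

View pics/t1.png

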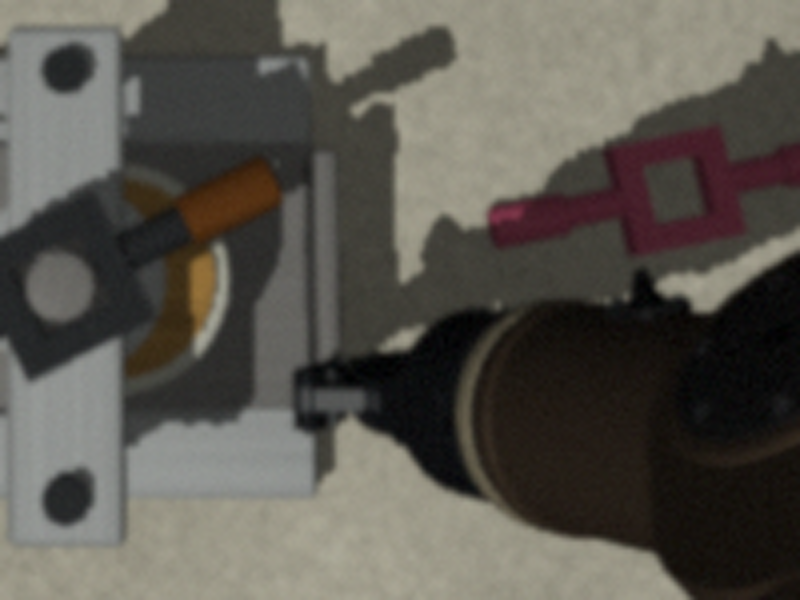

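```bash
python3 - <<'E'
from h import *
p=robot.snapshot('scene'); c=p['frame'][165:245,310:390,::-1]
w=robot.snapshot('wrist')
a=cv2.resize(c,(400,400),interpolation=cv2.INTER_CUBIC); b=cv2.resize(w['frame'][:,:,::-1],(400,300)); b=np.vstack([b,np.zeros((100,400,3),np.uint8)])
cv2.imwrite('pics/mix.png',np.hstack([a,b]))
from scipy.spatial.transform import Rotation as Ro
s=robot.read_state();R=Ro.from_euler('xyz',s['ee_rot']).as_matrix();t=s['eef_pos']
print('tip in wrist',proj(w,[t+R[:,2]*.025,t])*.625, w['eye'])
print('lip in/-.048 in wrist',proj(w,[[.462,-.028,.085],[.582,-.028,.085],[.462,-.048,.085],[.582,-.048,.085]])*.625)
E
```

```text
tip in wrist [[199.00266795 172.44435517]
 [198.97253994 186.41209907]] [ 0.40175775 -0.09389002  0.22042502]
lip in/-.048 in wrist [[225.41741102 171.98299954]
 [220.33166137 307.66414073]
 [196.58073472 175.97995973]
 [197.26233038 314.99171648]]
```

View pics/mix.png

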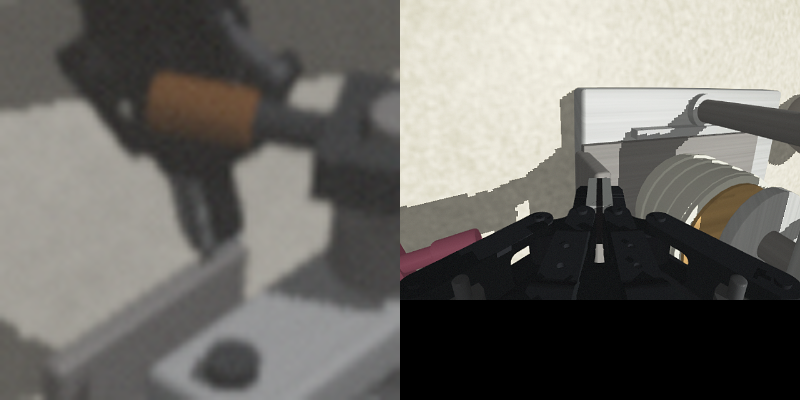

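send_rows(
  plan=[
    [[0,0.06,0.022,0,0,0,-1],[0,0.06,0.022,0,0,0,-1]],
  ],
)

```text
clock: 6.25
eef_pos: [0.4731, -0.0341, 0.078]
ee_rot: [2.803, -0.0, 3.141]
force: [-0.3, -3.1, 8.1]
finger_gap: -0.0002
gripper_force: 4.6
```

```bash
python3 - <<'E'
from h import *
p=robot.snapshot('top'); g=p['frame'].astype(int).sum(2)
print(g[280:286,370:400].mean(0).round().astype(int).tolist())
print(ray(p,[[370,283],[380,283],[390,283]],.085)[:,1])
E
```

```text
[128, 106, 108, 173, 251, 282, 284, 268, 225, 182, 185, 192, 186, 188, 187, 190, 192, 191, 190, 190, 190, 188, 191, 213, 305, 421, 452, 451, 456, 458]
[-0.02204238 -0.04092234 -0.05978025]
```

send_rows(
  plan=[
    [[0,0.047,0.017,0,0,0,-1],[0,0.047,0.017,0,0,0,-1],[0,0.023,0.0085,0,0,0,-1]],
  ],
)

```text
clock: 6.68
eef_pos: [0.4732, -0.0239, 0.078]
ee_rot: [2.803, 0.0, 3.141]
force: [0.5, -3.1, 9.2]
finger_gap: -0.0003
gripper_force: 4.7
```

send_rows(
  plan=[
    [[0,0.023,0.0085,0,0,0,-1],[0,0.012,0.004,0,0,0,-1]],
  ],
)

```text
clock: 6.92
eef_pos: [0.4733, -0.0228, 0.0779]
ee_rot: [2.805, 0.001, 3.14]
force: [-1.8, -9.6, 11.2]
finger_gap: 0.0003
gripper_force: 7.3
```

```bash
python3 - <<'E'
from h import *
p=robot.snapshot('top'); g=p['frame'].astype(int).sum(2)
print(g[280:286,360:385].mean(0).round().astype(int).tolist())
E
```

```text
[120, 118, 118, 122, 125, 126, 122, 118, 120, 123, 125, 130, 145, 164, 184, 190, 185, 175, 180, 192, 194, 193, 193, 190, 192]
```

send_rows(
  plan=[
    [[0,0.012,0.004,0,0,0,-1],[0,0,0,0,0,0,-1],[0,0,0,0,0,0,-1]],
  ],
)

```text
clock: 7.35
eef_pos: [0.4733, -0.0228, 0.0779]
ee_rot: [2.806, 0.001, 3.139]
force: [-1.3, -11.3, 12.5]
finger_gap: 0.0003
gripper_force: 7.6
```

send_rows(
  plan=[
    [[0,-0.5,-0.18,0,0,0,-1],[0,-0.6,-0.215,0.028,0,0,-1],[0,0,0,0.028,0,0,-1],[0,0,-0.75,0,0,0,-1],[0,0,-0.75,0,0,0,-1]],
  ],
)

```text
clock: 7.98
eef_pos: [0.4713, -0.1122, 0.1981]
ee_rot: [3.141, -0.007, -3.14]
force: [1.3, -0.1, 0.5]
finger_gap: -0.0001
gripper_force: 0.0
```

```bash
python3 - <<'E'
from h import *
s=robot.read_state();t=s['eef_pos'];print(t,s['ee_rot'],s['force'])
p=robot.snapshot('top');q=robot.snapshot('scene')
a=cv2.resize(p['frame'][240:390,240:440,::-1],(400,300),interpolation=cv2.INTER_CUBIC)
u=proj(q,t+[0,0,-.025])[0];v=proj(q,t)[0]
f=q['frame'].copy(); 
c=f[int(u[1])-40:int(u[1])+35,int(u[0])-50:int(u[0])+50,::-1]
b=cv2.resize(c,(400,300),interpolation=cv2.INTER_CUBIC)
print('tip at',(u-[int(u[0])-50,int(u[1])-40])*4+[400,0],'tcp',(v-[int(u[0])-50,int(u[1])-40])*4+[400,0])
cv2.imwrite('pics/m2.png',np.hstack([a,b]))
E
```

```text
[ 0.47133654 -0.11219148  0.19813046] [ 3.14055116 -0.00713871 -3.13958377] [ 1.30587561 -0.05455761  0.51363407]
tip at [601.21268925 161.55509558] tcp [602.05282109 121.42930422]
```

View pics/m2.png

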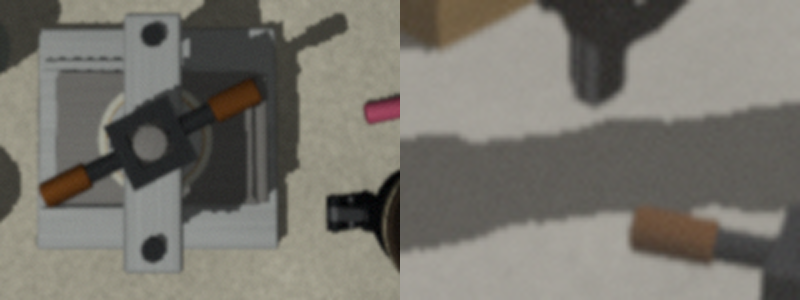

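```bash
python3 - <<'E'
from h import *
s=robot.read_state();t=s['eef_pos'];print(t,s['joint_velocities'].round(3))
for n in ['scene','top']:
    q=robot.snapshot(n); 
    print(n,'tip',proj(q,t+[0,0,-.025])[0],'tcp',proj(q,t)[0],proj(q,t+[0,0,.01])[0],proj(q,t+[0,0,.1])[0])
    g=q['frame'].astype(int).sum(2)
    if n=='scene':
        u=int(proj(q,t)[0][0]);v=int(proj(q,t)[0][1])
        print(u,v-30,g[v-30:v+15,u-4:u+3].mean(1).round().astype(int).tolist())
E
```

```text
[ 0.47515642 -0.11398156  0.20246071] [ 0.027  0.063 -0.04   0.092 -0.055 -0.097  0.051]
scene tip [330.50396592 167.06300808] tcp [330.68556397 156.97021835] [330.7598609  152.84066918] [331.47481765 113.09320046]
330 126 [133, 133, 136, 138, 136, 134, 134, 142, 136, 140, 135, 138, 154, 161, 172, 180, 187, 188, 191, 190, 188, 188, 188, 191, 189, 191, 197, 215, 270, 356, 431, 455, 430, 364, 303, 278, 275, 273, 276, 272, 275, 273, 272, 276, 271]
top tip [431.19495093 336.76970949] tcp [434.40315306 338.00273821] [435.74465352 338.51837017] [449.59038163 343.84177807]
```

Left half: the lip is fully in and the handle angle is unchanged. Right half: the real fingertip sits about 7 mm above the reported TCP, rather than 25 mm below, which also explains the lip contact. I'll allow for this from here on. Next I rise and turn the tool so its y axis is radial to the spindle.

send_rows(
  plan=[
    [[0,0,-0.55,0,0,-0.0255,-1],[0,0,-0.55,0,0,-0.0255,-1],[0,0,0,0,0,-0.0255,-1],[0,0,0,0,0,-0.0255,-1],[0,0,0,0,0,-0.0255,-1]],
  ],
)

```text
clock: 8.8
eef_pos: [0.4716, -0.1134, 0.2836]
ee_rot: [3.135, -0.004, -2.335]
force: [1.3, 0.3, -0.2]
finger_gap: -0.0002
gripper_force: 0.0
```

send_rows(
  plan=[
    [[0,0,0,0,0,-0.0255,-1],[0,0,0,0,0,0,-1]],
  ],
)

```text
clock: 9.05
eef_pos: [0.4716, -0.1139, 0.2838]
ee_rot: [3.134, -0.003, -2.182]
force: [0.1, -0.0, 0.2]
finger_gap: -0.0001
gripper_force: 0.0
```

```bash
cat > g.py <<'E'
from h import *
from scipy.spatial.transform import Rotation as Ro
np.set_printoptions(precision=4,suppress=True)
C=np.array([.522,.077])
def pose():
    s=robot.read_state();t=s['eef_pos'];R=Ro.from_euler('xyz',s['ee_rot']).as_matrix();d=t[:2]-C
    print('t',s['clock'],'pos',t,'q',s['qpos'],'F',s['force'],'M',s['torque'])
    print('phi',np.degrees(np.arctan2(d[1],d[0])),'r',np.hypot(*d),'ytool',np.degrees(np.arctan2(R[1,1],R[0,1])))
    return t,R
def handle(p):
    hs=cv2.cvtColor(p['frame'],cv2.COLOR_RGB2HSV); m=((hs[:,:,0]<16)&(hs[:,:,1]>150)&(hs[:,:,2]>60)).astype(np.uint8)
    n,l,st,c=cv2.connectedComponentsWithStats(m)
    o=[]
    for i in range(1,n):
        w=ray(p,c[i],.228)[0]; r=np.hypot(*(w[:2]-C))
        if st[i,4]>40 and .05<r<.105: o.append((st[i,4],w[:2],r,np.degrees(np.arctan2(*(w[:2]-C)[::-1]))))
    return o
E
python3 - <<'E'
from g import *
t,R=pose()
for g in ([.5834,.034,t[2]],): print('tool shift share',R.T@(np.array(g)-t)/.08)
for x in handle(robot.snapshot('top')): print(x)
E
```

```text
t 9.05 pos [ 0.4716 -0.1139  0.2838] q [-0.2308  0.155   0.4188  1.8292 -0.0685  1.1791  2.7409] F [ 0.1469 -0.0014  0.2205] M [-0.0609 -0.0002 -0.0097]
phi -104.78888432355488 r 0.1973999630495712 ytool 144.99713372590182
tool shift share [-2.3155 -0.0844 -0.007 ]
(np.int32(247), array([0.554 , 0.0107]), np.float64(0.07359198789357171), np.float64(-64.20665805479466))
(np.int32(246), array([0.4893, 0.1464]), np.float64(0.07672960546725727), np.float64(115.24543250824448))
```

send_rows(
  plan=[
    [[0,0,0,0,0,0.029,-1],[-0.573,0.09,0,0,0,0,-1],[-0.573,0.09,0,0,0,0,-1],[-0.573,0.09,0,0,0,0,-1],[-0.573,0.09,0,0,0,0,-1]],
  ],
)

```text
clock: 9.72
eef_pos: [0.5833, 0.0366, 0.2842]
ee_rot: [3.137, -0.004, -2.362]
force: [1.1, -0.7, 0.9]
finger_gap: -0.0003
gripper_force: 0.0
```

```bash
sed -i 's/.522,.077/.522,.078/' g.py; python3 - <<'E'
from g import *
t,R=pose()
E
```

```text
t 9.725 pos [0.5833 0.0366 0.2842] q [-0.4207  0.3332  0.3679  1.6017 -0.126   1.2358  2.3209] F [ 1.0722 -0.7189  0.8644] M [-0.0612 -0.0209 -0.0146]
phi -34.08524121294257 r 0.07395882908665669 ytool 134.64775635152805
```

send_rows(
  plan=[
    [[0,0,0.5,0,0,0,-1],[0,0,0.5,0,0,0,-1],[0,0,0.18,0,0,0,-1],[0,0,0,0,0,0,-1]],
  ],
)

```text
clock: 10.22
eef_pos: [0.5819, 0.0351, 0.19]
ee_rot: [3.137, -0.004, -2.363]
force: [-1.4, 0.2, 0.7]
finger_gap: 0.0
gripper_force: 0.0
```

```bash
python3 - <<'E'
from g import *
t,R=pose()
q=robot.snapshot('scene'); c=q['frame'][130:250,320:480,::-1]
cv2.imwrite('pics/s3.png',cv2.resize(c,None,fx=5,fy=5,interpolation=cv2.INTER_CUBIC))
print((proj(q,[t,t+[0,0,.007],t+[0,0,-.025]])-[320,130])*5)
E
```

```text
t 10.225 pos [0.5819 0.0351 0.19  ] q [-0.4001  0.4074  0.346   1.7376 -0.1584  1.0304  2.3518] F [-1.4321  0.2025  0.7025] M [ 0.0011 -0.0436 -0.0029]
phi -35.62722307549685 r 0.0736588287174154 ytool 134.60867928765106
[[152.3744 428.2077]
 [153.1889 413.2614]
 [149.5333 480.3405]]
```

View pics/s3.png

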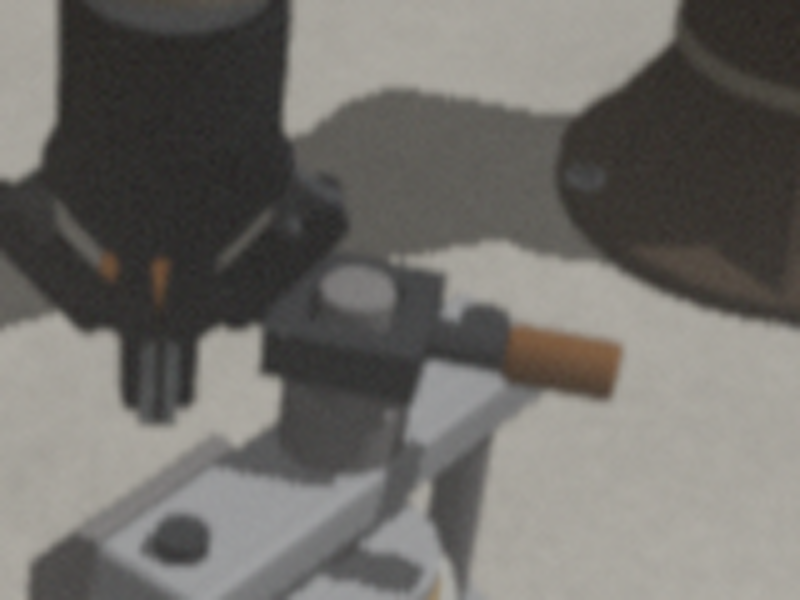

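The tip is at (158,422), z ≈ 0.195, beside the hub. That height is right. I'll move out to r ≈ 84 mm and start the clockwise arc.

send_rows(
  plan=[
    [[-0.021,-0.123,0,0,0,0,-1],[0.091,-0.0116,0,0,0,0.0139,-1],[0.091,-0.0116,0,0,0,0.0139,-1],[0.0544,-0.008,0,0,0,0.0083,-1],[0.0544,-0.008,0,0,0,0.0083,-1]],
  ],
)

```text
clock: 10.9
eef_pos: [0.5756, 0.0117, 0.1921]
ee_rot: [3.14, -0.001, -2.644]
force: [0.0, 0.4, -0.3]
finger_gap: -0.0003
gripper_force: 0.2
```

```bash
python3 - <<'E'
from g import *
pose()
for x in handle(robot.snapshot('top')): print(x)
E
```

```text
t 10.9 pos [0.5756 0.0117 0.1921] q [-0.416   0.3969  0.4188  1.7612 -0.1867  1.0243  2.1398] F [ 0.0038  0.4397 -0.2931] M [ 0.0678 -0.0827 -0.0474]
phi -51.03544651261272 r 0.08528249521748339 ytool 118.49251564500366
(np.int32(268), array([0.4916, 0.1472]), np.float64(0.0755587844377608), np.float64(113.71571112581093))
```

send_rows(
  plan=[
    [[0.0544,-0.008,0.02,0,0,0.0083,-1],[0.0544,-0.008,0.02,0,0,0.0083,-1],[0.0544,-0.008,0,0,0,0.0083,-1],[0.0544,-0.008,0,0,0,0.0083,-1],[0.0544,-0.008,0,0,0,0.0083,-1]],
  ],
)

```text
clock: 11.58
eef_pos: [0.5566, 0.0007, 0.1886]
ee_rot: [3.14, -0.002, -2.904]
force: [-0.1, 0.9, -0.6]
finger_gap: -0.0003
gripper_force: 0.2
```

```bash
python3 - <<'E'
from g import *
pose()
for x in handle(robot.snapshot('top')): print(x)
E
```

```text
t 11.575 pos [0.5566 0.0007 0.1886] q [-0.4549  0.376   0.4848  1.8151 -0.2061  1.0026  1.9216] F [-0.0643  0.8917 -0.5657] M [ 0.0969 -0.11   -0.0723]
phi -65.86715634510628 r 0.08468083457442188 ytool 103.62311687241476
(np.int32(256), array([0.5088, 0.1528]), np.float64(0.07596498075067021), np.float64(100.01294924185272))
```

send_rows(
  plan=[
    [[0.0544,-0.008,0,0,0,0.0083,-1],[0.0544,-0.008,0,0,0,0.0083,-1],[0.0544,-0.008,0,0,0,0.0083,-1],[0.0544,-0.008,0,0,0,0.0083,-1],[0.0544,-0.008,0,0,0,0.0083,-1]],
  ],
)

```text
clock: 12.25
eef_pos: [0.5355, -0.0053, 0.1885]
ee_rot: [3.14, -0.003, 3.119]
force: [0.8, 0.8, 0.1]
finger_gap: -0.0001
gripper_force: 0.2
```

```bash
python3 - <<'E'
from g import *
pose()
p=robot.snapshot('top')
for x in handle(p): print(x)
E
```

```text
t 12.25 pos [ 0.5355 -0.0053  0.1885] q [-0.5069  0.3484  0.5526  1.8685 -0.2179  0.9869  1.6889] F [0.8333 0.7849 0.078 ] M [ 0.0295 -0.0857 -0.0321]
phi -80.77759444195918 r 0.08434676836342227 ytool 88.72739936240927
(np.int32(237), array([0.5288, 0.1548]), np.float64(0.0771354433758464), np.float64(84.95736619274119))
```

send_rows(
  plan=[
    [[0.0544,-0.008,0,0,0,0.0083,-1],[0.0544,-0.008,0,0,0,0.0083,-1],[0.0544,-0.008,0,0,0,0.0083,-1],[0.0544,-0.008,0,0,0,0.0083,-1],[0.0544,-0.008,0,0,0,0.0083,-1]],
  ],
)

```text
clock: 12.92
eef_pos: [0.5136, -0.0056, 0.1885]
ee_rot: [3.141, -0.003, 2.859]
force: [3.6, -0.4, -2.0]
finger_gap: 0.0006
gripper_force: 1.7
```

```bash
python3 - <<'E'
from g import *
pose()
p=robot.snapshot('top')
for x in handle(p): print(x)
q=robot.snapshot('scene'); c=q['frame'][130:250,320:480,::-1]
cv2.imwrite('pics/s4.png',cv2.resize(c,None,fx=4,fy=4,interpolation=cv2.INTER_CUBIC))
E
```

```text
t 12.925 pos [ 0.5136 -0.0056  0.1885] q [-0.5718  0.3187  0.6202  1.9224 -0.2237  0.9713  1.4408] F [ 3.5768 -0.3659 -1.9532] M [-0.0634 -0.722  -0.0163]
phi -95.7304198984766 r 0.08403589331914485 ytool 73.82187458429185
(np.int32(220), array([0.5491, 0.1466]), np.float64(0.07378186985355346), np.float64(68.4240120169579))
```

View pics/s4.png

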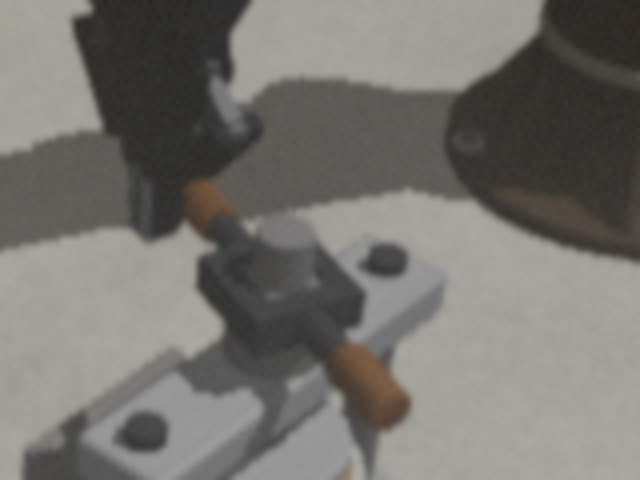

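The handle has dropped: the stud now stands well clear above the hub. I continue clockwise.

send_rows(
  plan=[
    [[0.0726,-0.0102,0,0,0,0.0111,-1],[0.0726,-0.0102,0,0,0,0.0111,-1],[0.0726,-0.0102,0,0,0,0.0111,-1],[0.0726,-0.0102,0,0,0,0.0111,-1],[0.0726,-0.0102,0,0,0,0.0111,-1]],
  ],
)

```text
clock: 13.65
eef_pos: [0.486, 0.0023, 0.1886]
ee_rot: [-3.141, -0.002, 2.51]
force: [3.7, -0.6, -2.0]
finger_gap: -0.0002
gripper_force: 1.7
```

send_rows(
  plan=[
    [[0.0726,-0.0102,0,0,0,0.0111,-1],[0.0726,-0.0102,0,0,0,0.0111,-1],[0.0726,-0.0102,0,0,0,0.0111,-1],[0.0726,-0.0102,0,0,0,0.0111,-1],[0.0726,-0.0102,0,0,0,0.0111,-1]],
  ],
)

```text
clock: 14.28
eef_pos: [0.4624, 0.0195, 0.1887]
ee_rot: [-3.14, -0.001, 2.161]
force: [2.0, -2.1, -1.6]
finger_gap: 0.0003
gripper_force: 1.7
```

```bash
python3 - <<'E'
from g import *
pose()
p=robot.snapshot('top')
for x in handle(p): print(x)
E
```

```text
t 14.275 pos [0.4624 0.0195 0.1887] q [-0.8041  0.2451  0.7948  2.0426 -0.217   0.9388  0.6961] F [ 1.9511 -2.1401 -1.5631] M [-0.4914 -0.6736 -0.1111]
phi -135.51256993954846 r 0.08351843453580249 ytool 33.84469115240257
(np.int32(215), array([0.5869, 0.1138]), np.float64(0.07411283321747918), np.float64(28.907460439551464))
```

send_rows(
  plan=[
    [[0.0726,-0.0102,0,0,0,0.0111,-1],[0.0726,-0.0102,0,0,0,0.0111,-1],[0.0726,-0.0102,0,0,0,0.0111,-1],[0.0726,-0.0102,0,0,0,0.0111,-1],[0.0726,-0.0102,0,0,0,0.0111,-1]],
  ],
)

```text
clock: 14.95
eef_pos: [0.4459, 0.0436, 0.1887]
ee_rot: [-3.139, -0.001, 1.813]
force: [3.0, -2.3, -0.2]
finger_gap: 0.0001
gripper_force: 1.6
```

send_rows(
  plan=[
    [[0.0544,-0.008,0,0,0,0.0083,-1],[0.0544,-0.008,0,0,0,0.0083,-1],[0.0544,-0.008,0,0,0,0.0083,-1]],
  ],
)

```text
clock: 15.32
eef_pos: [0.4415, 0.056, 0.1887]
ee_rot: [-3.139, -0.001, 1.657]
force: [1.9, -2.5, -0.4]
finger_gap: -0.0
gripper_force: 1.6
```

send_rows(
  plan=[
    [[0.0363,-0.005,0,0,0,0.0055,-1],[0.0363,-0.005,0,0,0,0.0055,-1]],
  ],
)

```text
clock: 15.58
eef_pos: [0.4402, 0.0617, 0.1886]
ee_rot: [-3.139, -0.0, 1.589]
force: [1.5, -3.6, 0.4]
finger_gap: -0.0007
gripper_force: 1.5
```

```bash
python3 - <<'E'
from g import *
pose()
p=robot.snapshot('top')
for x in handle(p): print(x)
E
```

```text
t 15.575 pos [0.4402 0.0617 0.1886] q [-1.02    0.2279  0.9251  2.0855 -0.2275  0.9329  0.048 ] F [ 1.4645 -3.5514  0.3756] M [-0.6745 -0.3965 -0.048 ]
phi -168.7102196047715 r 0.08338962186103675 ytool 1.0307700176965255
(np.int32(225), array([0.5965, 0.0727]), np.float64(0.07470101107472697), np.float64(-4.055621360423882))
```

send_rows(
  plan=[
    [[0.0363,-0.005,0,0,0,0.0055,-1],[0.0272,-0.004,0,0,0,0.004,-1],[0,0,0,0,0,0,-1]],
  ],
)

```text
clock: 16.0
eef_pos: [0.4386, 0.0673, 0.1882]
ee_rot: [-3.137, -0.001, 1.529]
force: [1.1, -2.6, 1.7]
finger_gap: 0.0003
gripper_force: 1.2
```

send_rows(
  plan=[
    [[0.0272,-0.004,0,0,0,0.004,-1],[0,0,0,0,0,0,-1]],
  ],
)

```text
clock: 16.25
eef_pos: [0.4381, 0.0698, 0.188]
ee_rot: [-3.137, -0.001, 1.503]
force: [0.3, -2.6, 1.0]
finger_gap: -0.0001
gripper_force: 1.2
```

send_rows(
  plan=[
    [[0.0272,-0.004,0,0,0,0.004,-1],[0.0272,-0.004,0,0,0,0.004,-1],[0,0,0,0,0,0,-1]],
  ],
)

```text
clock: 16.62
eef_pos: [0.4378, 0.0739, 0.188]
ee_rot: [-3.137, 0.0, 1.451]
force: [0.1, -4.3, 3.0]
finger_gap: -0.0001
gripper_force: 2.0
```

```bash
python3 - <<'E'
from g import *
pose()
p=robot.snapshot('top')
for x in handle(p): print(x)
E
```

```text
t 16.625 pos [0.4378 0.0739 0.188 ] q [-1.0686  0.2359  0.9554  2.0871 -0.2408  0.9354 -0.1007] F [ 0.0703 -4.3256  2.9757] M [-0.8573 -0.2295 -0.034 ]
phi -177.23855929357418 r 0.08430587208492266 ytool -6.866158413542621
(np.int32(225), array([0.5946, 0.0622]), np.float64(0.07431907709100552), np.float64(-12.290800428242212))
```

send_rows(
  plan=[
    [[0.0272,-0.004,0,0,0,0.004,-1],[0.0272,-0.004,0,0,0,0.004,-1],[0,0,0,0,0,0,-1]],
  ],
)

```text
clock: 17.05
eef_pos: [0.4374, 0.0757, 0.1879]
ee_rot: [-3.137, 0.003, 1.399]
force: [-1.0, -15.8, 3.2]
finger_gap: -0.0
gripper_force: 7.2
```

```bash
python3 - <<'E'
from g import *
pose()
p=robot.snapshot('top')
for x in handle(p): print(x)
E
```

```text
t 17.05 pos [0.4374 0.0757 0.1879] q [-1.084   0.2402  0.9694  2.087  -0.2441  0.9371 -0.1529] F [ -0.9979 -15.7581   3.2202] M [-3.0186  0.0291 -0.095 ]
phi -178.4549965448349 r 0.08459006531126173 ytool -9.864016904480064
(np.int32(221), array([0.5943, 0.0611]), np.float64(0.07422433896597122), np.float64(-13.19466021626814))
```

The force has jumped to 16 N with almost no further motion, so the spindle is at its stop. Now I retreat.

send_rows(
  plan=[
    [[-0.1,0,0,0,0,0,-1],[-0.3,0,0,0,0,0,-1],[0,0,-0.6,0,0,0,-1],[0,0,-0.6,0,0,0,-1],[0,0,0,0,0,0,-1]],
  ],
)

```text
clock: 17.73
eef_pos: [0.4345, 0.0478, 0.2867]
ee_rot: [-3.14, -0.005, 1.403]
force: [0.4, -0.2, 0.0]
finger_gap: 0.0002
gripper_force: 0.0
```

```bash
python3 - <<'E'
from g import *
pose()
p=robot.snapshot('top')
for x in handle(p): print(x)
q=robot.snapshot('scene')
a=cv2.resize(p['frame'][240:390,240:440,::-1],(400,300),interpolation=cv2.INTER_CUBIC)
b=cv2.resize(q['frame'][150:300,310:510,::-1],(400,300),interpolation=cv2.INTER_CUBIC)
cv2.imwrite('pics/end.png',np.hstack([a,b]))
E
```

```text
t 17.725 pos [0.4345 0.0478 0.2867] q [-1.1931  0.044   1.0413  1.9556 -0.0472  1.1638 -0.3015] F [ 0.3606 -0.1635  0.0085] M [-0.0186 -0.0157 -0.0169]
phi -160.98985667802415 r 0.09258261089598001 ytool -9.62309549407098
(np.int32(222), array([0.5945, 0.0627]), np.float64(0.07407647753762751), np.float64(-11.94495399070867))
(np.int32(212), array([0.4515, 0.0959]), np.float64(0.07275393550229205), np.float64(165.75645991130992))
```

View pics/end.png

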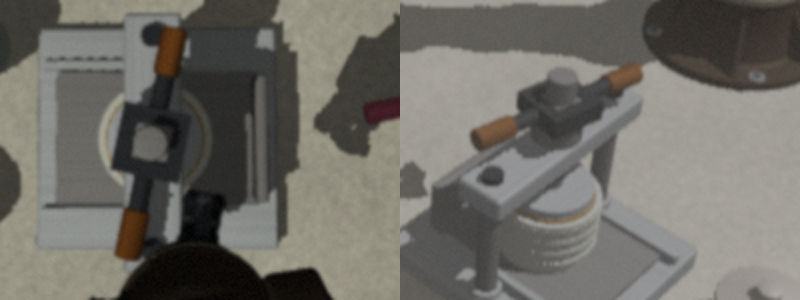

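The picture shows the handle seated and level with the stud protruding, the plate down on the mould, the lip still fully in (left half, x≈268), and the robot clear. I'm handing it in.

```bash
python3 -c "
from cell import robot
print(robot.sign_off())"
```

```text
the job is handed in; nothing more can be done
None
```

I handed the job in at about 18 s: the carriage is fully in, the handle is seated on the square, and the spindle is at its clockwise stop with the plate down. The robot is clear and never went near the jar, salt cellar or spatula, though I did not re-measure them; the hand-in returned no verdict.

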